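# Check the hand brake of a modelling turntable

## Robot

A 7-joint arm with a two-finger parallel gripper is mounted at the origin on the work surface. World frame = base frame: x ahead of the robot, y to its left, z up, the work surface at z = 0. Lengths are in mm, angles in rad, forces in N, time in s.
With the tool pointing down it reaches from about 350 to 900 mm from the base axis. Payload 8.1 kg.
Tool frame: the origin (TCP) lies midway between the tips of the shut fingers; the grasp point (between the pads) lies arm.hold_point_z behind it (arm.hold_point_z is the distance from the TCP to the grasp point, in mm); z points along the fingers, y is the direction in which the jaws open and shut (so a half turn about z gives the same grasp; the last joint's range is limited). The gripper opens to 85 mm and grips with 20 to 120 N. Pads are 22 mm wide; open, the fingers measure 114 mm over their backs; the gripper's body (76 mm by 85 mm) begins 54 mm behind the grasp point. The pads swing forward as they close: fully open they stand 13 mm farther back than shut.
Start: joints at [-1.264, 0.434, 0.025, 1.573, -0.012, 1.134, -0.075], TCP at [249.044, 573.253, 231.323] pointing down, gripper open.
Joint ranges: [-2.62, 2.62], [-0.44, 2.09], [-1.27, 1.32], [0.08, 2.57], [-1.32, 4.46], [0.12, 2], [-2.74, 2.74]. Speed limits (rad/s): [2.22, 2.22, 3.01, 3.01, 3.14, 3.14, 3.14].

## Interface

Orientations are given as a unit quaternion [x, y, z, w].
In Python, from workcell import monitor, imaging, close_job, arm gives the robot as it stands.
- The arm moves only by the tool play_rows, never from a script. Its argument "moves" is a list of rows, each an object with "gripper": the finger opening in m, from 0 to 0.0854; "offset": the shift along the tool's x, y, z in m, a list of three; "dr": the turn, a rotation vector about the tool's x, y, z in degrees, a list of three. In form: [{"gripper": gripper, "offset": [dx, dy, dz], "dr": [ax, ay, az]}, ...]. A call has 1 to 20 rows; each row is the pose to reach, as a shift and turn from the pose commanded when the call began, along the tool's axes at that moment; what a row does not reach only later rows make up. A row lasts 1/12 s, in which the tool goes at most 41.7 mm and 7.16 degrees, less where a joint would pass 70% of its speed; a pose out of reach is approached as far as the arm can. A call with a gripper value outside its range is refused whole. The fingers move at their own pace and stop on an object; "force" is the grip in N (left out, the last holds). Time passes only in rows, so rows that repeat a pose let the fingers close. It gives the time, the measured TCP pose, the force and the opening at its end, in the units of the state.
- monitor.observe(): the state, without advancing time (a new reading comes with each control period).
- imaging.capture(name): name is "side" or "top" or "wrist"; returns a dict with "frame" (400x640x3 uint8, red, green, blue), "range_z" (400x640 float32, mm along the optical axis (not along the pixel's ray), 0 where there is no reading), "camera_matrix" (3x3 intrinsics, pixels), "T" (4x4, takes a point from camera to world coordinates). Camera axes: x right, y down, z forward; pixel columns grow to the right and rows downward; lengths in mm; the calibration is good to about 2 mm. A picture is of the moment at which its call begins.
- close_job(): hands the job in, once; it reports no verdict.
The state is a dict: "t": time; "qpos": joint angles; "dq": joint speeds; "joint_torque": joint torques, N m; "position": TCP position; "tcp_rot": TCP orientation; "contact_force": force on the tool from outside, world axes, zero at the start; "wrist_torque": the same for the moment, N m; "gripper_width": opening from 0.0 (shut) to 1.0 (fully open).
Only numpy, scipy, OpenCV 4.12 (cv2) and the standard library are available. Lean on these libraries where they do the work, as an engineer would, in place of code of your own. Each camera call takes 0.05 s, during which the arm holds its last target.

## Task

Check the hand brake of the clay-modelling turntable: with the outside of the fingers, press the red lever in towards its bar until it stops (it should stop short of the bar), and keep it pressed there for two seconds. Then ease it back out to rest with the fingers, without letting it snap back, and move clear. Do not grip the lever or touch the bar, do not force the lever once it has stopped, and leave the wheel and the clay, tub and tool around it as they are.

Things in the scene. Friction and masses are not known exactly. Their poses are not given: they have to be found in the camera images.
- turntable: Modelling turntable bolted to the table, it cannot move: grey round housing on a 200 mm square, 12 mm thick steel plate. Origin: centre of the underside, on the table, under the wheel's axis; z up. The bar leaves the housing level along its -x axis; the brake lever is on the +y side of the bar.
- brake_lever (a joint): Angle of the brake lever (rad) about its upright pivot: 0 at rest, out; grows as it is pressed towards the bar; stops hard at 0.34, its inner side then about 18 mm clear of the rubber grip. A spring pushes it back, about 2 N at rest and 8 N at the stop, measured at lever_push. If the finger leaves it while pressed, it snaps back.
- lever_pivot (a point): The lever's pivot, 115 mm along -x and 42 mm along +y of the turntable's origin, 90 mm up, between the lever's red and steel halves. Axes turn with the lever: it runs from here along -x, +y points squarely out of its red outer face, -y towards the bar. At rest the lever leans 0.32 rad out from the bar's direction; pressing turns it about +z.
- lever_push (a point): Where to press, along -y (axes as lever_pivot): on the red outer face, 105 mm along the lever from the pivot and 7 mm out of the pivot's plane, at mid height, 90 mm above the table. It moves about 36 mm on an arc to the stop.
- lever_end (a point): Free end of the lever, 133 mm from the pivot. The lever is a straight level strip 24 mm tall (78 to 102 mm above the table) with free space under it. Its outer half, 7 mm thick, is red: the side to push. Its inner half, 6 mm thick, facing the bar, is bare steel and not to be touched (that would be gripping or hooking it).
- bar_end (a point): Centre of the end face of the fixed bar, 277 mm along -x from the turntable's origin, 90 mm above the table. Steel bar of 22 mm diameter with a grey rubber grip of 32 mm diameter over its last 125 mm. Not to be touched. Axes as the turntable.
- wheel (a joint): Angle of the turntable's round pale metal wheel (220 mm diameter, top 129 mm above the table), rad, about its vertical axis. It turns with light friction; starts at 0 and should stay there.
- clay_vase: Brown clay vase, 92 mm tall, 80 mm at its widest, standing loose in the middle of the wheel. Origin: centre of its underside. Leave alone.
- slip_tub: Small open white tub of brown slip with a green band, 68 mm diameter, 65 mm tall, standing on the table on the side of the bar away from the lever. Origin: centre of its underside. Leave alone.
- modelling_tool: Wooden modelling tool lying on the table on the lever's side, 200 mm long, 14 mm thick, along its x axis; origin under its middle. Leave alone.
- clay_block: Block of brown clay 60 x 45 x 40 mm (x, y, z) on the table beside the turntable, on the side away from the lever. Origin: centre of its underside. Leave alone.

How it is judged (in metres and radians):
On the way, in this order (a step that is already met when the one before it is completed fails the run):
1. the lever is pressed in to its stop by the fingers on its red outer face and kept there (for at least 1.2 s) (value of joint brake_lever above 0.315 rad and contact force between the fingers and brake_lever_c0 above 1 N), for 1.2 s.
2. the lever is back out at rest (value of joint brake_lever below 0.04 rad), for 0.2 s.
At the end, for the whole second after the job is handed in: The lever is out (under 0.04 rad) and free after having been held at its stop; the wheel is within 0.12 rad of its start, and vase, tub, tool and clay block are at rest, upright as they were and within 15 mm of where they stood (value of joint brake_lever below 0.04 rad and value of joint wheel between -0.12 and 0.12 rad and distance of each of clay_vase, slip_tub, modelling_tool, clay_block from where it was at the start of the episode below 0.015 m and linear speed of each of clay_vase, slip_tub, modelling_tool, clay_block below 0.02 m/s and angle between each of clay_vase, slip_tub, modelling_tool, clay_block's own z axis and vertical below 0.15 rad); the robot touches nothing.
It fails at once if the lever is forced (over 60 N from the fingers) (contact force between the fingers and brake_lever_c0 above 60 N).
It fails at once if the lever is gripped or hooked: its inner side is touched (over 1.5 N) (contact force between any of the fingers, the arm and brake_lever_c1 above 1.5 N).
It fails at once if the bar is touched (over 2 N) (contact force between any of the fingers, the arm and turntable_c0 above 2 N or contact force between any of the fingers, the arm and turntable_c1 above 2 N).
It fails at once if the lever snaps back (faster than 4 rad/s) (velocity of joint brake_lever below -4 rad/s).
It fails at once if the wheel is turned by more than 0.12 rad, or the vase, tub, tool or clay block is moved more than 15 mm or lifted (value of joint wheel above 0.12 rad or value of joint wheel below -0.12 rad or distance of any of clay_vase, slip_tub, modelling_tool, clay_block from where it was at the start of the episode above 0.015 m).
It also fails if it takes over 40 s, if anything falls off the work surface, if the arm or the gripper's body presses on something with over 40 N, if the wrist force passes 120 N, or if a joint passes its speed limit or range.

## Working session

There is one attempt and no reset: what is moved stays moved. The work goes in short steps, Python scripts to look and compute and a tool call to move; the robot and the scene stay as the last step left them, time stands still between calls to the robot, and variables do not carry over. Pictures are saved under pics/ and viewed, and the job is handed in when it is done.

Besides the shell and the picture viewer there is one more tool, called after "Request:" as name(argument=value, ...), one argument or row to a line, values as JSON. play_rows: Moves the arm, as the interface text tells. Its arguments: {"type":"object","properties":{"moves":{"type":"array","items":{"type":"object","properties":{"gripper":{"type":"number"},"offset":{"type":"array","items":{"type":"number"}},"dr":{"type":"array","items":{"type":"number"}}}}},"force":{"type":"number"}},"required":["moves"]}

```bash
mkdir -p pics; ls; python3 - <<'E'
from workcell import monitor, imaging, arm
import cv2
print(monitor.observe()); print(arm, [a for a in dir(arm) if a[0]!='_'], arm.hold_point_z)
for n in ("side","top","wrist"):
    c=imaging.capture(n); cv2.imwrite(f"pics/{n}0.png",c["frame"][:,:,::-1]); 
    print(n,c["camera_matrix"].tolist(),c["T"].round(3).tolist())
E
```

```text
pics
{'t': 0.0, 'qpos': array([-1.26360147,  0.43521474,  0.02498024,  1.57410177, -0.01158226,
        1.13400766, -0.0751288 ]), 'dq': array([-7.35957560e-04,  6.05929051e-04,  6.13525251e-04,  9.68229119e-04,
       -7.84360172e-04,  5.95236172e-04, -2.55069814e-05]), 'joint_torque': array([ 7.76336183e-04, -6.70466638e+01,  1.02577765e+00, -3.16216063e+01,
        1.57213857e-02,  1.22474282e-02,  3.22445328e-05]), 'position': array([248.8715809 , 572.75636479, 230.52937923]), 'tcp_rot': array([ 2.03514513e-01,  9.79071608e-01, -7.89285839e-04, -8.09241748e-05]), 'contact_force': array([-0.23078328, -0.09470745, -0.78282604]), 'wrist_torque': array([-0.00277324,  0.01102452,  0.0071877 ]), 'gripper_width': 0.9994953411732332}
<Robot object at 0x7f75421c3a10> ['IKError', 'hold_point_z'] 18.700000000000003
side [[440.3685599304316, 0.0, 327.4071060846832], [0.0, 440.3685599304316, 200.3299440014717], [0.0, 0.0, 1.0]] [[0.987, -0.098, 0.127, 438.531], [-0.161, -0.65, 0.743, -807.869], [0.01, -0.753, -0.658, 867.032], [0.0, 0.0, 0.0, 1.0]]
top [[395.0260569592925, 0.0, 326.57931253015295], [0.0, 395.0260569592925, 207.45144760166923], [0.0, 0.0, 1.0]] [[-0.029, -0.992, 0.124, 482.786], [-0.999, 0.026, -0.027, 37.045], [0.023, -0.125, -0.992, 936.932], [0.0, 0.0, 0.0, 1.0]]
wrist [[349.59291827889433, 0.0, 320.9772144042292], [0.0, 349.59291827889433, 196.62319594543106], [0.0, 0.0, 1.0]] [[0.399, 0.871, 0.286, 175.009], [0.917, -0.379, -0.125, 605.349], [-0.001, 0.313, -0.95, 374.269], [0.0, 0.0, 0.0, 1.0]]
```

View pics/top0.png

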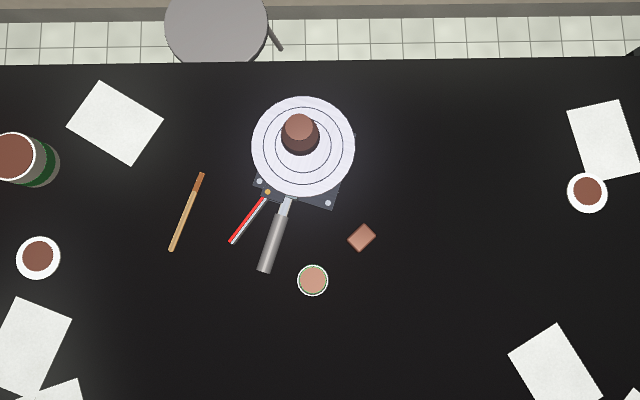

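View pics/side0.png

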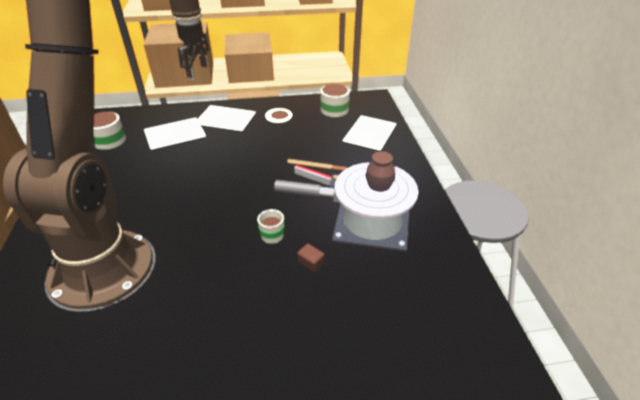

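View pics/wrist0.png

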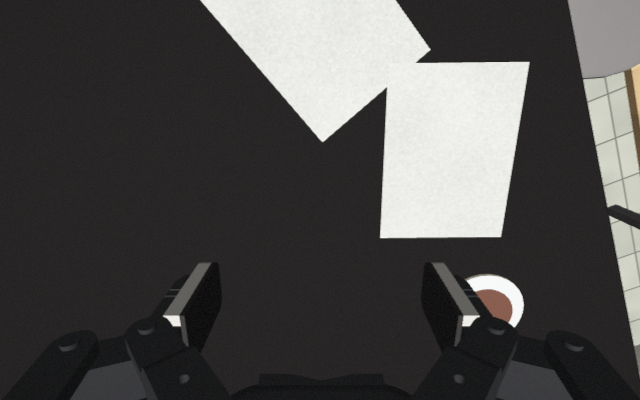

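The top view shows the wheel at about (303,146), the red lever from (265,199) to (231,242), the bar end at (264,270), the tool at (186,212), the tub at (312,280) and the block at (361,237). Next I'll measure these positions using depth.

```bash
cat > h.py <<'E'
import numpy as np, cv2
from workcell import monitor, imaging, arm
def cloud(c):
    K=c["camera_matrix"];z=c["range_z"].astype(float);v,u=np.mgrid[0:400,0:640]
    P=np.stack([(u-K[0,2])*z/K[0,0],(v-K[1,2])*z/K[1,1],z],-1)
    return P@c["T"][:3,:3].T+c["T"][:3,3]
E
python3 - <<'E'
from h import *
for n in("top","side"):
    c=imaging.capture(n);P=cloud(c);f=c["frame"].astype(int);z=P[...,2];ok=c["range_z"]>0
    r,g,b=f[...,0],f[...,1],f[...,2]
    box=ok&(P[...,0]>250)&(P[...,0]<850)&(P[...,1]>-150)&(P[...,1]<350)
    w=box&(z>120)&(z<138)&(r>150)
    pts=P[w][:,:2]; (cx,cy),rad=cv2.minEnclosingCircle(pts.astype(np.float32)); print(n,"wheel",cx,cy,rad,np.median(z[w]),pts.mean(0))
    red=box&(r>140)&(g<80)&(b<80)&(z>60)&(z<120)
    q=P[red]; print("red",len(q),np.percentile(q[:,2],[5,50,95]))
    m=q[:,:2].mean(0);d=np.linalg.svd(q[:,:2]-m)[2][0];d=d if d[0]<0 else -d
    s=(q[:,:2]-m)@d; print("dir",np.degrees(np.arctan2(d[1],d[0])),"ends",m+d*s.min(),m+d*s.max(), "width",np.ptp((q[:,:2]-m)@[d[1],-d[0]]))
    steel=box&(z>80)&(z<112)&(r<190)&(abs(r-b)<25)
    steel&=(P[...,0]<cx-130)
    q=P[steel];print("bar n",len(q))
    if n=="top":
        # grip: columns 255-295, rows 195-275
        v,u=np.mgrid[0:400,0:640]; k=steel&(z>92)&(u>250)&(u<300)&(v>205)&(v<280)
        q=P[k][:,:2];vx=cv2.fitLine(q.astype(np.float32),cv2.DIST_HUBER,0,.01,.01).ravel();print("barline",vx,len(q),np.degrees(np.arctan2(vx[1],vx[0])))
        t=(q-vx[2:])@vx[:2];print(vx[2:]+vx[:2]*t.min(),vx[2:]+vx[:2]*t.max())
    wood=box&(z>5)&(z<30)&(r>g+25)&(g>b)
    q=P[wood];print("lowbrown",len(q))
    k=wood&(P[...,1]>150);q=P[k];print("tool",q.min(0),q.max(0)) if len(q) else 0
c=imaging.capture("top");cv2.imwrite("pics/z.png",cv2.resize(c["frame"][160:290,150:390,::-1],None,fx=3.3,fy=3.3,interpolation=cv2.INTER_CUBIC))
E
```

```text
top wheel 717.6412353515625 61.939208984375 109.52391815185547 127.41248548406463 [711.22321845  60.71016565]
red 142 [ 98.33520978 101.04299276 103.58436829]
dir 142.22480790376324 ends [613.86402589 150.63321991] [520.56425038 222.93926302] width 7.07990349878169
bar n 843
barline [ 9.6424508e-01 -2.6501206e-01  5.1432043e+02  1.3172676e+02] 742 -15.367669
[454.59728867 148.14100448] [588.27301992 111.40171379]
lowbrown 305
tool [563.73679073 300.82638491   5.02476876] [692.07320211 349.95072151  16.64927394]
side wheel 716.9686889648438 61.50994873046875 111.81787109375 128.44186153020394 [708.78742116  37.25502042]Traceback (most recent call last):
  File "<stdin>", line 9, in <module>
    return _quantile_unchecked(
        a, q, axis, out, overwrite_input, method, keepdims, weights)
    return _ureduce(a,
                    func=_quantile_ureduce_func,
    ...<5 lines>...
                    overwrite_input=overwrite_input,
                    method=method)
    r = func(a, **kwargs)
    result = _quantile(arr,
                       quantiles=q,
    ...<2 lines>...
                       out=out,
                       weights=wgt)
    slices_having_nans = np.isnan(arr[-1, ...])
                                  ~~~^^^^^^^^^
IndexError: index -1 is out of bounds for axis 0 with size 0
```

```bash
python3 - <<'E'
from h import *
c=imaging.capture("top");P=cloud(c);K=c["camera_matrix"];Ti=np.linalg.inv(c["T"])
def pr(p): q=Ti[:3,:3]@p+Ti[:3,3]; return K[:2,:2]@(q[:2]/q[2])+K[:2,2]
f=cv2.resize(c["frame"][160:290,150:390,::-1],None,fx=3.3,fy=3.3,interpolation=cv2.INTER_CUBIC)
o=np.array([717.4,61.8]);a=np.radians(-19.4);R=lambda a:np.array([[np.cos(a),-np.sin(a)],[np.sin(a),np.cos(a)]])
piv=o+R(a)@[-115,42];L=R(a-.32)
push=piv+L@[-105,7];end=piv+L@[-133,7]
pts={'piv':(*piv,102),'push':(*push,102),'end':(*end,102),'in':(*(piv+L@[-133,-6]),102),'bar':(*(o+R(a)@[-277,0]),106),'b2':(*(o+R(a)@[-152,0]),106)}
L2=R(a+.02); pts['stop']=(*(piv+L2@[-105,7]),102)
for k,p in pts.items():
    u=(pr(np.array(p))-[150,160]+.5)*3.3; cv2.drawMarker(f,tuple(int(x) for x in u),(0,255,0),0,12,1); print(k,np.round(p,1))
print("face normal out",L@[0,1])
cv2.imwrite("pics/z.png",f)
v,u=np.mgrid[0:400,0:640];r,g,b=[c["frame"][...,i].astype(int) for i in range(3)]
k=(P[...,2]>5)&(P[...,2]<30)&(r>g+25)&(u>160)&(u<210)&(v>165)&(v<260);q=P[k];print("tool",q[:,:2][q[:,0].argmin()],q[:,:2][q[:,0].argmax()])
k=(P[...,2]>40)&(u>290)&(u<335)&(v>255)&(v<300);print('tub',P[k].min(0),P[k].max(0))
E
```

```text
piv [622.9 139.6 102. ]
push [544.1 209.4 102. ]
end [522.  226.5 102. ]
in [514.  216.3 102. ]
bar [456.1 153.8 106. ]
b2 [574.  112.3 106. ]
stop [525.4 179.2 102. ]
face normal out [0.61200542 0.79085357]
tool [506.37254596 372.94627276] [692.06521463 313.86892691]
tub [401.34397078  17.12237702  40.018579  ] [482.78613752  82.73931482 936.93178004]
```

View pics/z.png

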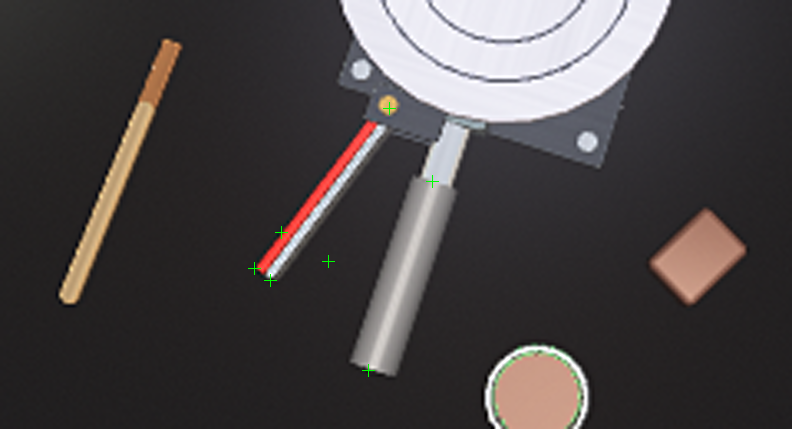

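The predicted markers fall on the lever, pivot and bar in the picture: push at about (281,232) and bar end at (369,370) in the crop. That puts the model within about 2 mm. I'll shut the fingers, move to the outer side of the lever, turn the finger back square to it, and then go down.

Request:
play_rows(
  moves=[
    {"gripper":0,"offset":[-0.01,-0.004,0],"dr":[0,0,1]},
    {"gripper":0,"offset":[-0.03,-0.012,0],"dr":[0,0,2]},
    {"gripper":0,"offset":[-0.06,-0.023,0],"dr":[0,0,4]},
    {"gripper":0,"offset":[-0.095,-0.037,0],"dr":[0,0,6]},
    {"gripper":0,"offset":[-0.13,-0.051,0],"dr":[0,0,8]},
    {"gripper":0,"offset":[-0.165,-0.064,0],"dr":[0,0,10]},
    {"gripper":0,"offset":[-0.2,-0.078,0],"dr":[0,0,12]},
    {"gripper":0,"offset":[-0.235,-0.091,0],"dr":[0,0,14.2]},
    {"gripper":0,"offset":[-0.27,-0.105,0],"dr":[0,0,14.2]},
    {"gripper":0,"offset":[-0.305,-0.119,0],"dr":[0,0,14.2]},
    {"gripper":0,"offset":[-0.34,-0.132,0],"dr":[0,0,14.2]},
    {"gripper":0,"offset":[-0.37,-0.144,0],"dr":[0,0,14.2]},
    {"gripper":0,"offset":[-0.395,-0.154,0],"dr":[0,0,14.2]},
    {"gripper":0,"offset":[-0.415,-0.161,0],"dr":[0,0,14.2]},
    {"gripper":0,"offset":[-0.4275,-0.1664,0],"dr":[0,0,14.2]},
    {"gripper":0,"offset":[-0.4275,-0.1664,0],"dr":[0,0,14.2]},
    {"gripper":0,"offset":[-0.4275,-0.1664,0],"dr":[0,0,14.2]},
  ],
)

```text
t: 1.72
position: [574.7, 249.8, 231.2]
tcp_rot: [0.324, 0.946, -0.0, -0.0]
contact_force: [-0.6, 0.9, 0.5]
gripper_width: -0.002
```

Request:
play_rows(
  moves=[
    {"gripper":0,"offset":[0,0,0.01],"dr":[0,0,0]},
    {"gripper":0,"offset":[0,0,0.03],"dr":[0,0,0]},
    {"gripper":0,"offset":[0,0,0.055],"dr":[0,0,0]},
    {"gripper":0,"offset":[0,0,0.08],"dr":[0,0,0]},
    {"gripper":0,"offset":[0,0,0.105],"dr":[0,0,0]},
    {"gripper":0,"offset":[0,0,0.13],"dr":[0,0,0]},
    {"gripper":0,"offset":[0,0,0.148],"dr":[0,0,0]},
    {"gripper":0,"offset":[0,0,0.155],"dr":[0,0,0]},
    {"gripper":0,"offset":[0,0,0.156],"dr":[0,0,0]},
    {"gripper":0,"offset":[0,0,0.156],"dr":[0,0,0]},
  ],
)

```text
t: 2.55
position: [574.3, 251.2, 75.4]
tcp_rot: [0.322, 0.947, 0.0, -0.0]
contact_force: [1.5, -0.3, 0.2]
gripper_width: -0.001
```

```bash
python3 - <<'E'
from h import *
s=monitor.observe();print(s['t'],s['position'],s['contact_force'])
for n in ("top","wrist","side"):
    c=imaging.capture(n);f=c["frame"][:,:,::-1]
    if n=="top": f=cv2.resize(f[160:290,150:390],None,fx=3.3,fy=3.3)
    if n=="side": f=cv2.resize(f[120:260,230:450],None,fx=3.5,fy=3.5)
    cv2.imwrite(f"pics/{n}1.png",f)
E
```

```text
2.55 [574.28059767 251.23727335  75.38881293] [ 1.50335834 -0.28900861  0.23138989]
```

View pics/wrist1.png

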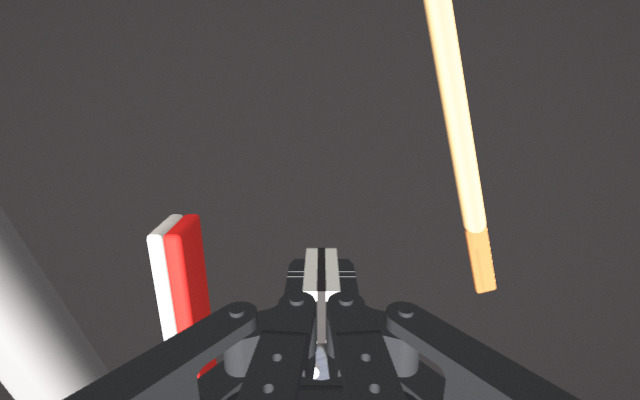

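View pics/side1.png

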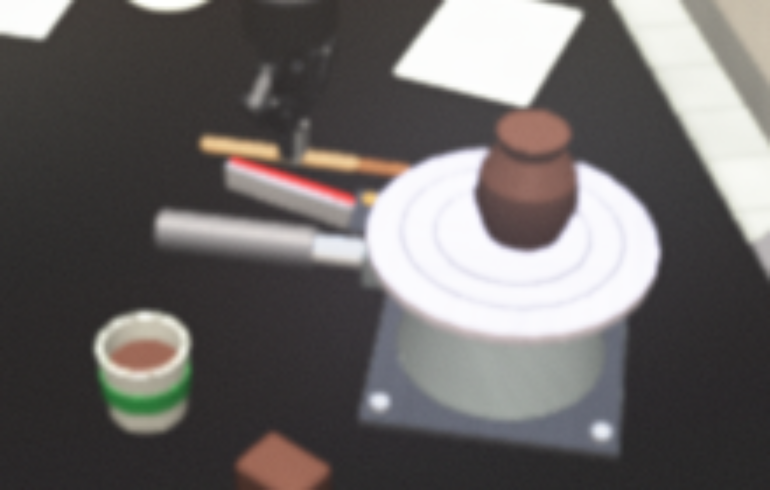

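View pics/top1.png

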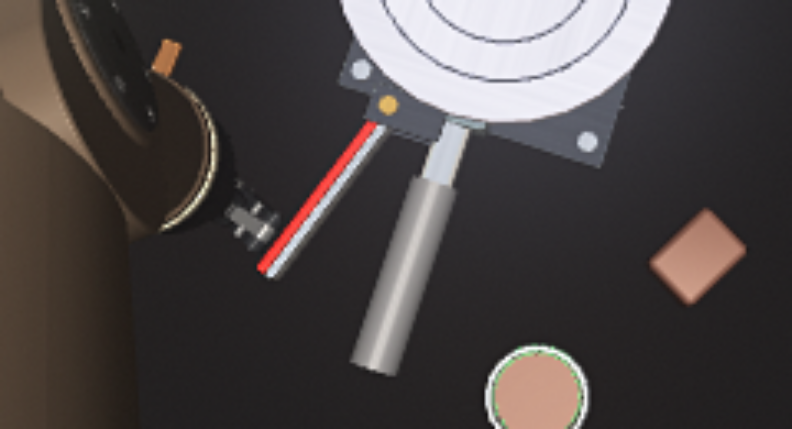

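In the wrist view the shut fingers sit at about (321,270) and the lever at (185,270), with the outer links flaring outwards higher up. I'll measure that profile from the wrist depth to see where the finger back will touch.

```bash
python3 - <<'E'
from h import *
from scipy.spatial.transform import Rotation as Ro
s=monitor.observe();c=imaging.capture("wrist");P=cloud(c);R=Ro.from_quat(s['tcp_rot']).as_matrix()
Q=(P-s['position'])@R; ok=(c["range_z"]>0)&(abs(Q[...,0])<60)&(Q[...,2]<5)&(Q[...,2]>-100)
f=c["frame"].astype(int); dark=ok&(f.max(-1)-f.min(-1)<60)
for h in range(0,90,6):
    k=dark&(-Q[...,2]>=h-3)&(-Q[...,2]<h+3)&(abs(Q[...,1])<60)
    kk=k&(abs(Q[...,1])<36 if h<32 else k)
    q=Q[kk]
    if len(q): print(h,len(q),"y",q[:,1].min().round(1),q[:,1].max().round(1),"x",q[:,0].min().round(1),q[:,0].max().round(1))
red=(f[...,0]>120)&(f[...,1]<60)&(c["range_z"]>0)
q=Q[red];print("red tool frame y",np.percentile(q[:,1],[2,50,98]),"z",np.percentile(q[:,2],[2,50,98]),"x",np.percentile(q[:,0],[2,98]))
k=red&(abs(Q[...,2]+15)<8);print("red outer face y vs x",[(x,np.median(Q[k&(abs(Q[...,0]-x)<4)][:,1]).round(1), Q[k&(abs(Q[...,0]-x)<4)][:,1].max().round(1)) for x in (-4,4,12,20,26) if (k&(abs(Q[...,0]-x)<4)).sum()>3])
E
```

```text
6 159 y -12.1 11.8 x 6.8 12.4
12 408 y -13.7 13.5 x 6.9 12.6
18 472 y -13.7 13.4 x 6.6 12.6
24 549 y -13.8 13.3 x 6.7 12.6
30 607 y -13.7 13.5 x 6.9 12.5
36 774 y -13.7 13.4 x -10.2 12.9
42 674 y -26.4 26.1 x -9.5 14.8
48 2264 y -33.3 32.5 x -11.9 15.2
54 4003 y -37.8 37.7 x -11.2 15.2
60 5608 y -43.2 43.1 x -9.5 14.1
66 3770 y -47.5 46.8 x -8.7 18.8
72 5890 y -53.1 52.9 x -1.5 19.3
78 6741 y -58.3 58.6 x 4.0 19.1
84 4074 y -58.6 58.2 x 10.6 19.3
red tool frame y [-57.23119646 -52.17392182 -51.65531959] z [-24.68308675 -15.12565037  -3.94422541] x [-46.94168675  28.39493993]
red outer face y vs x [(-4, np.float64(-52.2), np.float64(-51.6)), (4, np.float64(-52.1), np.float64(-51.2)), (12, np.float64(-52.1), np.float64(-51.6)), (20, np.float64(-52.1), np.float64(-51.4)), (26, np.float64(-52.6), np.float64(-51.4))]
```

The finger back is flat at 13.7 mm out for about 36 mm of height. The lever face is 52.1 mm away, so the gap is 38.4 mm, and the lever end lies 28 mm along the tool's x, which puts the TCP at the 105 mm push point. Next I'll close most of the gap.

Request:
play_rows(
  moves=[
    {"gripper":0,"offset":[0,-0.005,0],"dr":[0,0,0]},
    {"gripper":0,"offset":[0,-0.013,0],"dr":[0,0,0]},
    {"gripper":0,"offset":[0,-0.021,0],"dr":[0,0,0]},
    {"gripper":0,"offset":[0,-0.028,0],"dr":[0,0,0]},
    {"gripper":0,"offset":[0,-0.033,0],"dr":[0,0,0]},
    {"gripper":0,"offset":[0,-0.036,0],"dr":[0,0,0]},
    {"gripper":0,"offset":[0,-0.037,0],"dr":[0,0,0]},
    {"gripper":0,"offset":[0,-0.037,0],"dr":[0,0,0]},
    {"gripper":0,"offset":[0,-0.037,0],"dr":[0,0,0]},
  ],
)

```text
t: 3.5
position: [552.3, 221.2, 75.3]
tcp_rot: [0.323, 0.946, 0.0, 0.0]
contact_force: [0.7, 0.2, 0.6]
gripper_width: 0.001
```

```bash
cat > m.py <<'E'
from h import *
from scipy.spatial.transform import Rotation as Ro
def meas():
    s=monitor.observe();c=imaging.capture("wrist");P=cloud(c);R=Ro.from_quat(s['tcp_rot']).as_matrix()
    Q=(P-s['position'])@R;f=c["frame"].astype(int);z=c["range_z"]
    red=(f[...,0]>110)&(f[...,1]<60)&(z>0)&(abs(Q[...,2]+15)<9)&(Q[...,0]>10)
    q=Q[red];print("t",s['t'],"pos",s['position'].round(2),"F tool",(R.T@s['contact_force']).round(2),"yaw y",np.degrees(np.arctan2(R[1,1],R[0,1])).round(2))
    if len(q)>5: print("red y",np.percentile(q[:,1],[50,80,95]).round(2),"xmax",np.percentile(q[:,0],98).round(1),len(q))
    # lever dir from top of strip in wrist view: all red
    a=(f[...,0]>110)&(f[...,1]<60)&(z>0)&(Q[...,2]>-40)&(Q[...,2]<0)
    w=P[a][:,:2].astype(np.float32)
    if len(w)>20:
        l=cv2.fitLine(w,cv2.DIST_HUBER,0,.01,.01).ravel();print("lever dir",(np.degrees(np.arctan2(l[1],l[0]))%180).round(2),len(w))
    cv2.imwrite(f"pics/w_{s['t']:.2f}.png",c["frame"][:,:,::-1]);print(f"pics/w_{s['t']:.2f}.png")
if __name__=="__main__": meas()
E
python3 m.py
```

```text
t 3.5 pos [552.27 221.19  75.34] F tool [-0.44  0.6  -0.65] yaw y 52.33
red y [-15.15 -14.38 -14.31] xmax 28.3 458
lever dir 149.13 626
pics/w_3.50.png
```

Request:
play_rows(
  moves=[
    {"gripper":0,"offset":[0,-0.0005,0],"dr":[0,0,0]},
    {"gripper":0,"offset":[0,-0.001,0],"dr":[0,0,0]},
    {"gripper":0,"offset":[0.0004,-0.0031,0],"dr":[0,0,-1.15]},
    {"gripper":0,"offset":[0.0007,-0.0052,0],"dr":[0,0,-2.3]},
    {"gripper":0,"offset":[0.0011,-0.0073,0],"dr":[0,0,-3.45]},
    {"gripper":0,"offset":[0.0013,-0.0094,0],"dr":[0,0,-4.6]},
    {"gripper":0,"offset":[0.0015,-0.0116,0],"dr":[0,0,-5.7]},
    {"gripper":0,"offset":[0.0017,-0.0137,0],"dr":[0,0,-6.9]},
    {"gripper":0,"offset":[0.0019,-0.0158,0],"dr":[0,0,-8.0]},
    {"gripper":0,"offset":[0.0019,-0.018,0],"dr":[0,0,-9.2]},
    {"gripper":0,"offset":[0.002,-0.0201,0],"dr":[0,0,-10.3]},
    {"gripper":0,"offset":[0.002,-0.0223,0],"dr":[0,0,-11.5]},
    {"gripper":0,"offset":[0.0019,-0.0244,0],"dr":[0,0,-12.6]},
    {"gripper":0,"offset":[0.0019,-0.0265,0],"dr":[0,0,-13.75]},
    {"gripper":0,"offset":[0.0018,-0.0276,0],"dr":[0,0,-14.3]},
    {"gripper":0,"offset":[0.0018,-0.0276,0],"dr":[0,0,-14.3]},
  ],
)

```text
t: 4.88
position: [534.0, 200.5, 75.4]
tcp_rot: [0.202, 0.979, 0.0, 0.0]
contact_force: [4.1, 5.1, -4.2]
gripper_width: -0.001
```

```bash
python3 m.py
```

```text
t 4.8833 pos [533.98 200.53  75.38] F tool [-1.76  6.27  4.18] yaw y 66.72
red y [-14.52 -13.74 -13.68] xmax 28.2 447
lever dir 163.0 584
pics/w_4.88.png
```

Contact is good: 6.3 N on the finger at about 0.25 rad, which matches the spring. I'll go on in small steps towards the stop.

Request:
play_rows(
  moves=[
    {"gripper":0,"offset":[0.0004,-0.0021,0],"dr":[0,0,-1.15]},
    {"gripper":0,"offset":[0.0007,-0.0042,0],"dr":[0,0,-2.3]},
    {"gripper":0,"offset":[0.001,-0.0063,0],"dr":[0,0,-3.4]},
    {"gripper":0,"offset":[0.0012,-0.0074,0],"dr":[0,0,-4.0]},
    {"gripper":0,"offset":[0.0013,-0.0085,0],"dr":[0,0,-4.6]},
    {"gripper":0,"offset":[0.0013,-0.0085,0],"dr":[0,0,-4.6]},
    {"gripper":0,"offset":[0.0013,-0.0085,0],"dr":[0,0,-4.6]},
  ],
)

```text
t: 5.52
position: [529.7, 193.9, 75.4]
tcp_rot: [0.162, 0.987, 0.001, 0.0]
contact_force: [3.3, 6.5, -4.8]
gripper_width: -0.005
```

```bash
python3 m.py
```

```text
t 5.5167 pos [529.66 193.88  75.4 ] F tool [-1.08  7.21  4.79] yaw y 71.31
red y [-14.53 -13.57 -13.48] xmax 28.1 436
lever dir 168.8 572
pics/w_5.52.png
```

Request:
play_rows(
  moves=[
    {"gripper":0,"offset":[0.0001,-0.0005,0],"dr":[0,0,-0.3]},
    {"gripper":0,"offset":[0.0001,-0.001,0],"dr":[0,0,-0.5]},
    {"gripper":0,"offset":[0.0001,-0.001,0],"dr":[0,0,-0.5]},
    {"gripper":0,"offset":[0.0001,-0.001,0],"dr":[0,0,-0.5]},
  ],
)

```text
t: 5.9
position: [529.2, 193.1, 75.4]
tcp_rot: [0.158, 0.987, 0.001, 0.0]
contact_force: [4.0, 5.9, -5.8]
gripper_width: -0.002
```

```bash
python3 m.py
```

```text
t 5.9 pos [529.2  193.06  75.38] F tool [-1.99  6.84  5.84] yaw y 71.81
red y [-14.47 -13.5  -13.42] xmax 28.2 438
lever dir 168.33 571
pics/w_5.90.png
```

Request:
play_rows(
  moves=[
    {"gripper":0,"offset":[0,-0.0004,0],"dr":[0,0,0]},
    {"gripper":0,"offset":[0,-0.0008,0],"dr":[0,0,0]},
    {"gripper":0,"offset":[0,-0.0008,0],"dr":[0,0,0]},
    {"gripper":0,"offset":[0,-0.0008,0],"dr":[0,0,0]},
  ],
)

```text
t: 6.28
position: [528.9, 192.4, 75.4]
tcp_rot: [0.158, 0.987, 0.001, 0.0]
contact_force: [3.6, 7.3, -5.8]
gripper_width: 0.002
```

```bash
python3 m.py
```

```text
t 6.2833 pos [528.93 192.45  75.41] F tool [-1.1   8.03  5.77] yaw y 71.82
red y [-14.52 -13.64 -13.58] xmax 28.1 442
lever dir 168.29 583
pics/w_6.28.png
```

Request:
play_rows(
  moves=[
    {"gripper":0,"offset":[0,-0.0004,0],"dr":[0,0,0]},
    {"gripper":0,"offset":[0,-0.0008,0],"dr":[0,0,0]},
    {"gripper":0,"offset":[0,-0.0008,0],"dr":[0,0,0]},
    {"gripper":0,"offset":[0,-0.0008,0],"dr":[0,0,0]},
  ],
)

```text
t: 6.67
position: [528.9, 192.3, 75.5]
tcp_rot: [0.158, 0.987, 0.001, 0.001]
contact_force: [4.0, 9.0, -6.7]
gripper_width: 0.003
```

```bash
python3 m.py
```

```text
t 6.6667 pos [528.89 192.27  75.47] F tool [-1.04  9.78  6.73] yaw y 71.85
red y [-14.58 -13.64 -13.57] xmax 28.2 446
lever dir 168.82 576
pics/w_6.67.png
```

The TCP advanced only 0.2 mm of the 0.8 mm commanded and the force is rising, so the lever is at its stop. I'll do one small confirming step and then hold for over two seconds.

Request:
play_rows(
  moves=[
    {"gripper":0,"offset":[0,-0.0004,0],"dr":[0,0,0]},
    {"gripper":0,"offset":[0,-0.0008,0],"dr":[0,0,0]},
    {"gripper":0,"offset":[0,-0.0008,0],"dr":[0,0,0]},
    {"gripper":0,"offset":[0,-0.0008,0],"dr":[0,0,0]},
  ],
)

```text
t: 7.05
position: [528.9, 192.1, 75.5]
tcp_rot: [0.158, 0.988, 0.002, 0.001]
contact_force: [4.6, 10.2, -7.3]
gripper_width: 0.003
```

```bash
python3 m.py
```

```text
t 7.05 pos [528.86 192.12  75.5 ] F tool [-1.2  11.14  7.31] yaw y 71.87
red y [-14.51 -13.59 -13.51] xmax 28.1 442
lever dir 169.84 573
pics/w_7.05.png
```

Confirmed: the lever is on the stop with a gentle 11 N. Holding.

Request:
play_rows(
  moves=[
    {"gripper":0,"offset":[0,0,0],"dr":[0,0,0]},
    {"gripper":0,"offset":[0,0,0],"dr":[0,0,0]},
    {"gripper":0,"offset":[0,0,0],"dr":[0,0,0]},
    {"gripper":0,"offset":[0,0,0],"dr":[0,0,0]},
    {"gripper":0,"offset":[0,0,0],"dr":[0,0,0]},
    {"gripper":0,"offset":[0,0,0],"dr":[0,0,0]},
    {"gripper":0,"offset":[0,0,0],"dr":[0,0,0]},
    {"gripper":0,"offset":[0,0,0],"dr":[0,0,0]},
    {"gripper":0,"offset":[0,0,0],"dr":[0,0,0]},
    {"gripper":0,"offset":[0,0,0],"dr":[0,0,0]},
    {"gripper":0,"offset":[0,0,0],"dr":[0,0,0]},
    {"gripper":0,"offset":[0,0,0],"dr":[0,0,0]},
    {"gripper":0,"offset":[0,0,0],"dr":[0,0,0]},
    {"gripper":0,"offset":[0,0,0],"dr":[0,0,0]},
    {"gripper":0,"offset":[0,0,0],"dr":[0,0,0]},
    {"gripper":0,"offset":[0,0,0],"dr":[0,0,0]},
    {"gripper":0,"offset":[0,0,0],"dr":[0,0,0]},
    {"gripper":0,"offset":[0,0,0],"dr":[0,0,0]},
    {"gripper":0,"offset":[0,0,0],"dr":[0,0,0]},
    {"gripper":0,"offset":[0,0,0],"dr":[0,0,0]},
  ],
)

```text
t: 8.77
position: [528.9, 192.2, 75.5]
tcp_rot: [0.158, 0.988, 0.002, 0.001]
contact_force: [5.4, 11.3, -8.2]
gripper_width: -0.002
```

Request:
play_rows(
  moves=[
    {"gripper":0,"offset":[0,0,0],"dr":[0,0,0]},
    {"gripper":0,"offset":[0,0,0],"dr":[0,0,0]},
    {"gripper":0,"offset":[0,0,0],"dr":[0,0,0]},
    {"gripper":0,"offset":[0,0,0],"dr":[0,0,0]},
    {"gripper":0,"offset":[0,0,0],"dr":[0,0,0]},
    {"gripper":0,"offset":[0,0,0],"dr":[0,0,0]},
    {"gripper":0,"offset":[0,0,0],"dr":[0,0,0]},
    {"gripper":0,"offset":[0,0,0],"dr":[0,0,0]},
  ],
)

```text
t: 9.43
position: [528.9, 192.1, 75.5]
tcp_rot: [0.158, 0.988, 0.002, 0.001]
contact_force: [4.5, 10.0, -7.6]
gripper_width: 0.001
```

```bash
python3 m.py; python3 - <<'E'
from h import *
c=imaging.capture("top");cv2.imwrite("pics/top2.png",cv2.resize(c["frame"][160:290,150:390,::-1],None,fx=3.3,fy=3.3))
E
```

```text
t 9.4333 pos [528.86 192.11  75.51] F tool [-1.19 10.89  7.67] yaw y 71.87
red y [-14.53 -13.58 -13.5 ] xmax 28.1 429
lever dir 169.3 576
pics/w_9.43.png
```

View pics/top2.png

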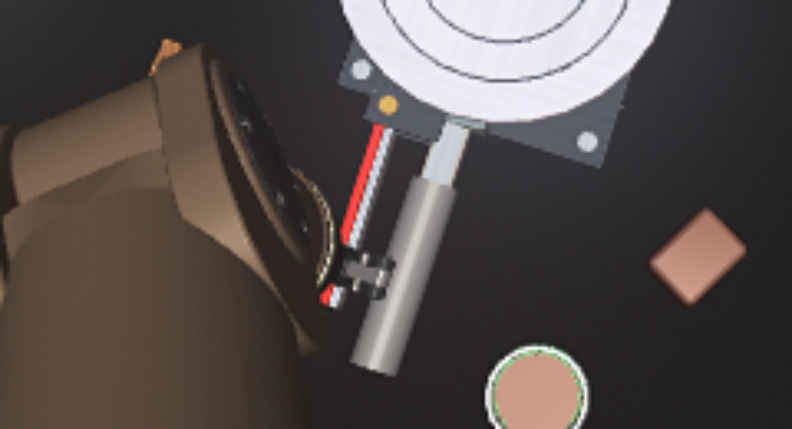

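View pics/w_7.05.png

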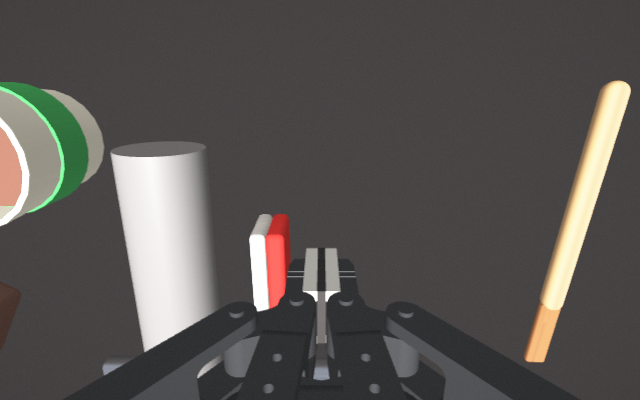

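The lever is parallel to the bar with a visible gap to the grip: in the wrist view it is at about (270,260) and the grip's edge at (210,260). It has been held for over 2 s, so I'll ease it back along the arc.

Request:
play_rows(
  moves=[
    {"gripper":0,"offset":[-0.0004,0.0021,0],"dr":[0,0,1.15]},
    {"gripper":0,"offset":[-0.0009,0.0042,0],"dr":[0,0,2.3]},
    {"gripper":0,"offset":[-0.0014,0.0063,0],"dr":[0,0,3.4]},
    {"gripper":0,"offset":[-0.002,0.0083,0],"dr":[0,0,4.6]},
    {"gripper":0,"offset":[-0.0026,0.0104,0],"dr":[0,0,5.7]},
    {"gripper":0,"offset":[-0.0032,0.0124,0],"dr":[0,0,6.9]},
    {"gripper":0,"offset":[-0.0039,0.0145,0],"dr":[0,0,8.0]},
    {"gripper":0,"offset":[-0.0046,0.0165,0],"dr":[0,0,9.2]},
    {"gripper":0,"offset":[-0.0054,0.0185,0],"dr":[0,0,10.3]},
    {"gripper":0,"offset":[-0.0062,0.0205,0],"dr":[0,0,11.5]},
    {"gripper":0,"offset":[-0.007,0.0224,0],"dr":[0,0,12.6]},
    {"gripper":0,"offset":[-0.0079,0.0244,0],"dr":[0,0,13.75]},
    {"gripper":0,"offset":[-0.0089,0.0263,0],"dr":[0,0,14.9]},
    {"gripper":0,"offset":[-0.0098,0.0282,0],"dr":[0,0,16.0]},
    {"gripper":0,"offset":[-0.0108,0.0301,0],"dr":[0,0,17.2]},
    {"gripper":0,"offset":[-0.0108,0.0301,0],"dr":[0,0,17.2]},
  ],
)

```text
t: 10.87
position: [547.6, 215.6, 75.4]
tcp_rot: [0.305, 0.952, 0.0, -0.0]
contact_force: [-0.1, 5.0, 0.6]
gripper_width: -0.002
```

```bash
python3 m.py
```

```text
t 10.8667 pos [547.58 215.61  75.35] F tool [ 2.99  3.96 -0.57] yaw y 54.51
red y [-15.15 -14.46 -14.33] xmax 28.6 471
lever dir 152.05 650
pics/w_10.87.png
```

Request:
play_rows(
  moves=[
    {"gripper":0,"offset":[-0.0002,0.001,0],"dr":[0,0,0.4]},
    {"gripper":0,"offset":[-0.0004,0.002,0],"dr":[0,0,0.8]},
    {"gripper":0,"offset":[-0.0007,0.003,0],"dr":[0,0,1.2]},
    {"gripper":0,"offset":[-0.0009,0.004,0],"dr":[0,0,1.6]},
    {"gripper":0,"offset":[-0.0011,0.005,0],"dr":[0,0,2.0]},
    {"gripper":0,"offset":[-0.0013,0.006,0],"dr":[0,0,2.2]},
    {"gripper":0,"offset":[-0.0014,0.0068,0],"dr":[0,0,2.2]},
    {"gripper":0,"offset":[-0.0014,0.0076,0],"dr":[0,0,2.2]},
    {"gripper":0,"offset":[-0.0014,0.0084,0],"dr":[0,0,2.2]},
    {"gripper":0,"offset":[-0.0014,0.0092,0],"dr":[0,0,2.2]},
    {"gripper":0,"offset":[-0.0014,0.01,0],"dr":[0,0,2.2]},
    {"gripper":0,"offset":[-0.0014,0.01,0],"dr":[0,0,2.2]},
  ],
)

```text
t: 11.92
position: [554.9, 222.0, 75.2]
tcp_rot: [0.323, 0.946, -0.0, 0.0]
contact_force: [0.2, -0.1, 0.1]
gripper_width: -0.004
```

```bash
python3 m.py
```

```text
t 11.9167 pos [554.9  222.03  75.23] F tool [-0.22  0.04 -0.08] yaw y 52.3
red y [-16.9  -16.65 -16.57] xmax 29.8 500
lever dir 144.66 803
pics/w_11.92.png
```

The finger is clear with a gap of about 3 mm, no force, and the lever back at rest. I'll back off sideways first and then go straight up.

Request:
play_rows(
  moves=[
    {"gripper":0,"offset":[0,0.004,0],"dr":[0,0,0]},
    {"gripper":0,"offset":[0,0.012,0],"dr":[0,0,0]},
    {"gripper":0,"offset":[0,0.022,0],"dr":[0,0,0]},
    {"gripper":0,"offset":[0,0.03,0],"dr":[0,0,0]},
    {"gripper":0,"offset":[0,0.034,0],"dr":[0,0,0]},
    {"gripper":0,"offset":[0,0.034,-0.01],"dr":[0,0,0]},
    {"gripper":0,"offset":[0,0.034,-0.03],"dr":[0,0,0]},
    {"gripper":0,"offset":[0,0.034,-0.055],"dr":[0,0,0]},
    {"gripper":0,"offset":[0,0.034,-0.085],"dr":[0,0,0]},
    {"gripper":0,"offset":[0,0.034,-0.115],"dr":[0,0,0]},
    {"gripper":0,"offset":[0,0.034,-0.14],"dr":[0,0,0]},
    {"gripper":0,"offset":[0,0.034,-0.15],"dr":[0,0,0]},
    {"gripper":0,"offset":[0,0.034,-0.15],"dr":[0,0,0]},
    {"gripper":0,"offset":[0,0.034,-0.15],"dr":[0,0,0]},
  ],
)

```text
t: 13.13
position: [575.5, 249.1, 225.4]
tcp_rot: [0.323, 0.946, 0.0, 0.0]
contact_force: [-0.1, 0.3, -0.5]
gripper_width: -0.003
```

```bash
python3 - <<'E'
from h import *
s=monitor.observe();print(s['t'],s['position'],s['contact_force'],abs(s['dq']).max())
c=imaging.capture("top");P=cloud(c)
cv2.imwrite("pics/top3.png",cv2.resize(c["frame"][160:290,150:390,::-1],None,fx=3.3,fy=3.3))
cv2.imwrite("pics/w3.png",imaging.capture("wrist")["frame"][:,:,::-1])
f=c["frame"].astype(int);r,g,b=f[...,0],f[...,1],f[...,2];z=P[...,2]
k=(r>140)&(g<80)&(b<80)&(z>60)&(z<120)&(P[...,0]>450)&(P[...,0]<650)&(P[...,1]>100)&(P[...,1]<260)
q=P[k][:,:2];m=q.mean(0);d=np.linalg.svd(q-m)[2][0];print(len(q),np.degrees(np.arctan2(d[1],d[0]))%180)
f0=cv2.imread("pics/top0.png")[:,:,::-1].astype(int);df=abs(f-f0).max(-1)>40
for n,(u0,u1,v0,v1) in dict(vase=(275,325,105,160),wheel=(250,357,95,195),tub=(295,330,262,298),block=(345,378,222,253),tool=(165,207,170,254),lever=(226,270,190,246)).items(): print(n,df[v0:v1,u0:u1].sum())
E
```

```text
13.1333 [575.47624287 249.06116193 225.43318169] [-0.10683464  0.25969202 -0.52631191] 0.028171331497399244
123 142.37277230209705
vase 0
wheel 0
tub 0
block 0
tool 601
lever 0
```

View pics/top3.png

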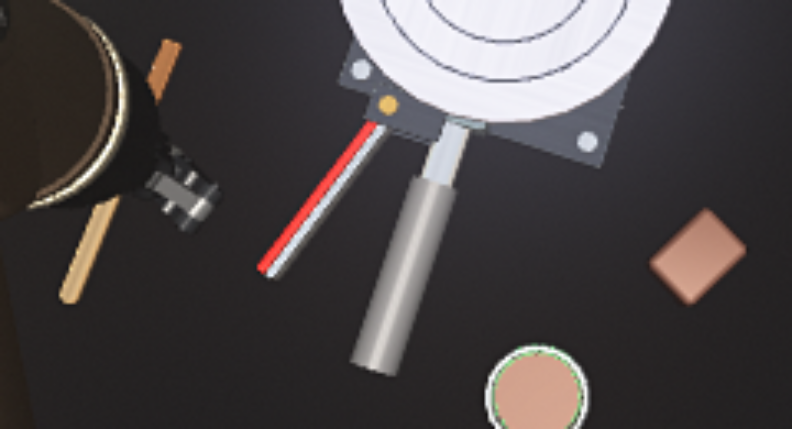

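View pics/w3.png

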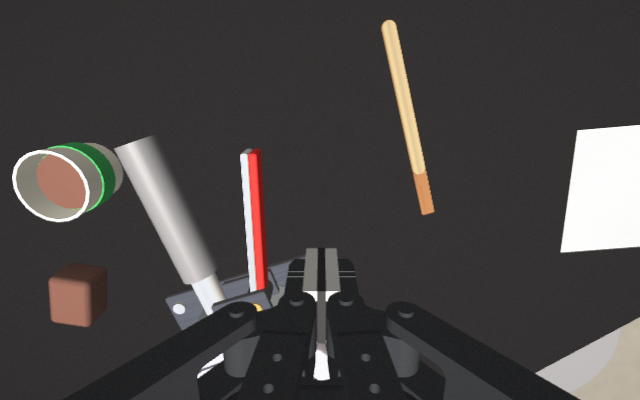

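The lever is back at its starting pixels, from (378,124) to (265,270) in the crop. Nothing else has changed: the tool's ends are still at (172,42) and (68,298), and the difference over it comes only from the arm blocking the view. I'm handing the job in.

```bash
python3 -c "
from workcell import close_job
print(close_job())"
```

```text
the job is handed in; nothing more can be done
None
```

I pressed the red lever to its stop with the back of the shut fingers, held it there, eased it back to rest and moved clear, then handed the job in at about 13 s. `close_job` gives no verdict.

- **Press and hold:** The finger force was about 6 N at 0.25 rad. At the stop the force rose while the tool stopped advancing, and I held it there at about 11 N for more than 2 s. The lever stopped short of the bar, with a visible gap to the grip.
- **Release:** I eased it out along its arc at about 0.25 rad/s. The last reading in contact, near rest, was about 4 N. The finger then came away with no force on it.
- **Last checks:** In the final top view the lever is at 142.4°, against 142.2° at the start, and its pixels are unchanged. So are those of the wheel, vase, tub and clay block, and the arm reads no contact force.
- **Not fully checked:** The arm hid part of the modelling tool in the top view, so the pixel comparison does not cover it. Both its ends are visible at their original positions.

The wrist-view line fit for the lever's angle did not settle: it read between 144° and 170° and disagreed with the top view by several degrees. I did not rely on it.

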